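# Clear the lamp well and hold the dimmer pedal at half for a white reference

## Task

Get the microscope bench ready for the camera's white-reference picture: lift the steel cell by its hoop handle off the light base and set it down gently, upright and wholly on the blue mat, and let go of it. Then press the sprung dimmer pedal down to half travel (its pointer in the green field), never down into the bottom of the red, and keep holding it there: the program finishes while the fingers are still holding the pedal at half. Leave the other things on the bench where they are.

Things in the scene. Friction and masses are not known exactly. Their poses are not given: they have to be found in the camera images.
- cell: Empty open steel pot (immersion cell), 84 mm across, 60 mm high, 0.2 to 0.45 kg, with a fixed hoop handle above it. Origin: centre of its underside; z up. The hoop stands in the cell's y-z plane; its bar runs along the cell's y.
- cell_grip (a point): Middle of the hoop's horizontal bar, 112 mm above the cell's underside. The bar here is a black grip 14 mm in diameter and 54 mm long along the cell's y; 45 mm of free space between its underside and the pot's rim. Pinch it from above, fingers closing along the cell's x. Axes as cell.
- light_base: Fixed white light base, 200 mm (its x) x 160 mm (its y), black top at 70 mm height. In the middle of the top is a pale round lamp well inside a ring 6 mm high, 104 mm inner diameter; the cell starts inside this ring. Origin: centre of the underside, on the table.
- mat: Fixed blue square parking mat, 150 x 150 mm, 3 mm thick, on the table left or right of the light base. Origin: centre of its underside.
- pedal_unit: Fixed hand-pedal unit, across the light base from the mat: steel foot plate 180 mm (its x) x 110 mm (its y), 12 mm thick. Origin: centre of the underside, on the table. Its aluminium paddle (130 mm long, 66 mm wide, black rubber pad) is hinged at local x = +60 mm, height 30 mm, and slopes up from there towards the unit's -x side.
- pedal_scale (a point): Top centre of the upright black scale plate (38 mm long along the unit's x, 5 mm thick, reaching 95 mm above the table) beside the paddle's free end, on its +y side. Fields from top to bottom: white, green, red. An orange pointer on the paddle's edge shows the travel; green is joint 0.12 to 0.24 rad.
- pedal_pad (a point): The point to press, on the top face of the paddle, 110 mm from its hinge and 20 mm from its free end, on its centre line; moves with the paddle. Height above the table: 73 mm at rest, 54 mm at half travel, 34 mm fully down.
- pedal (a joint): Pedal angle in rad: 0 at rest (paddle 0.40 rad above level), grows as it is pressed down, 0.36 at the bottom stop; half travel is 0.18. It springs back when let go: straight down at the pad it takes about 4 N to start it moving, 8 N at half travel, 12 N at the bottom.
- bangle: Bystander: cream ring, 76 mm outside, 10 mm high, lying in a steel tray at the robot's left. Origin: centre of the underside.
- jar_amber: Bystander: amber jar, 54 mm across, 75 mm high. Origin: centre of the underside.
- jar_green: Bystander: green jar, 54 mm across, 75 mm high. Origin: centre of the underside.
- timer: Bystander: white bench timer, 50 x 60 x 30 mm. Origin: centre of the underside.
- stone_box: Bystander: red box, 90 x 70 x 35 mm. Origin: centre of the underside.
- brush: Bystander: flat dusting brush with a wooden handle, lying on the table beyond the light base.

How it is judged:
On the way, in this order (a step that is already met when the one before it is completed fails the run):
1. the cell is lifted clear of the light base (z of cell in the frame of light_base above 0.085 m and contact force between the fingers and cell above 0.5 N), for 0.1 s.
2. the cell stands upright and wholly on the mat, let go (x of cell in the frame of mat between -0.033 and 0.033 m and y of cell in the frame of mat between -0.033 and 0.033 m and z of cell in the frame of mat below 0.008 m and angle between cell's own z axis and vertical below 0.1 rad and linear speed of cell below 0.03 m/s and contact force between each of the arm, the fingers and cell below 0.1 N), for 0.2 s.
3. the pedal is held at half travel by the fingers (value of joint pedal between 0.12 and 0.24 rad and contact force between the fingers and pedal_unit above 4 N), for 1 s.
At the end, for the whole second after the job is handed in: Ends holding: fingers press the pedal (over 4 N) and keep it still at 0.12 to 0.24 rad; the cell, released, stands still and upright (within 0.1 rad) on the mat, its centre within 33 mm of the mat's centre along each mat axis; jars, timer and box upright (all of step 2 and all of step 3 and velocity of joint pedal between -0.05 and 0.05 rad/s and angle between each of jar_amber, jar_green, timer, stone_box's own z axis and vertical below 0.3 rad); the arm keeps its last pose, push and grip.
It fails at once if the pedal is pressed down into the bottom of the red field (beyond 0.32 rad) (value of joint pedal above 0.32 rad).
It fails at once if the cell is tipped by more than 0.6 rad (angle between cell's own z axis and vertical above 0.6 rad).
It fails at once if the cell is dropped (more than about 15 mm) (linear speed of cell above 0.55 m/s and contact force between the fingers and cell below 0.1 N).
It fails at once if a bystander is moved by more than 30 mm (distance of any of bangle, jar_amber, jar_green, timer, stone_box, brush from where it was at the start of the episode above 0.03 m).
It also fails if it takes over 64 s, if anything falls off the work surface, if the arm or the gripper's body presses on something with over 40 N, if the wrist force passes 120 N, or if a joint passes its speed limit or range.

## Robot

A 6-joint arm with a two-finger parallel gripper is mounted at the origin on the work surface. World frame = base frame: x ahead of the robot, y to its left, z up, the work surface at z = 0. Lengths are in m, angles in rad, forces in N, time in s.
With the tool pointing down it reaches from about 0.35 to 0.85 m from the base axis. Payload 8.1 kg.
Tool frame: the origin (TCP) lies at the very end of the fingers, on their centre line; the grasp point (between the pads) lies 19 mm behind it; z points along the fingers, y is the line along which they close (so a half turn about z gives the same grasp; the last joint's range is limited). The gripper opens to 93 mm and grips with 3 to 60 N. Pads are 15 mm wide; open, the fingers measure 128 mm over their backs; the gripper's body (75 mm by 188 mm) begins 65 mm behind the grasp point.
Start: joints at [-1.395, 0.13, 1.488, -0, 1.523, -0.085], TCP at [0.155, -0.58, 0.219] pointing down, gripper open.
Joint ranges: [-2.96, 2.96], [-0.89, 2.26], [0.02, 2.5], [-1.34, 4.48], [0, 2.73], [-2.66, 2.66]. Speed limits (rad/s): [2.39, 2.39, 2.79, 3.14, 3.14, 3.14].

## Interface

Orientations are given as a rotation vector (axis times angle).
In Python, from plant import robot, imaging gives the robot as it stands.
- The arm moves only by the tool jog_arm, never from a script. Its argument "rows" is a list of rows, each a list of 2 entries, a list of its own where there are three numbers: the shift along the tool's x, y, z each as a share of 0.2 m, from -1 to 1, then the turn, a rotation vector about the tool's x, y, z each as a share of pi/2 rad, from -1 to 1. A call has 1 to 5 rows; each row is the pose to reach, as a shift and turn from the pose commanded when the call began, along the tool's axes at that moment; what a row does not reach only later rows make up. A row lasts 1/10 s, in which the tool goes at most 50 mm and 8.59 degrees, less where a joint would pass 70% of its speed; a pose out of reach is approached as far as the arm can. A call with a number of a shift or a turn outside -1 to 1 is refused whole. A call with a gripper value outside its range is refused whole. "hand" is the closure, from -1 (fully open) to 1 (shut), set as the call begins (left out, the last holds). The fingers move at their own pace and stop on an object; "squeeze" is the grip in N (left out, the last holds). Time passes only in rows, so rows that repeat a pose let the fingers close. It gives the time, the measured TCP pose, the force, the opening and the grip force at its end, in the units of the state.
- robot.read_state(): the state, without advancing time (a new reading comes with each control period).
- imaging.read_camera(name): name is "scene" or "top" or "wrist"; returns a dict with "frame" (400x640x3 uint8, red, green, blue), "vertical_fov" (degrees; the focal length in pixels is half the picture's height over the tangent of half this angle, whatever the lens; pixels are square), "cx", "cy" (the principal point, pixels), "k1" (the pictures are not rectified: a ray, as slopes to the right and down, at radius r is drawn at 1 + k1 r^2 times it, then the intrinsics apply), "R" (3x3) and "t" (3): a world point X has camera coordinates R X + t. Camera axes: x right, y down, z forward; pixel columns grow to the right and rows downward; lengths in m; the calibration is good to about 2 mm. A picture is of the moment at which its call begins. There is no depth.
- robot.close_job(): hands the job in; it is judged then, once.
The state is a dict: "t": time; "q": joint angles; "dq": joint speeds; "joint_torque": joint torques, N m; "tool_pos": TCP position; "orientation": TCP orientation; "force": force on the tool from outside, world axes, zero at the start; "wrist_torque": the same for the moment, N m; "opening": finger opening in m; "gripper_force": force on a finger pad.
Only numpy, scipy, OpenCV 4.12 (cv2) and the standard library are available. Lean on these libraries where they do the work, as an engineer would, in place of code of your own. Each camera call takes 0.05 s, during which the arm holds its last target. There are 200 camera calls.

## Working session

There is one attempt and no reset: what is moved stays moved. The work goes in short steps, Python scripts to look and compute and a tool call to move; the robot and the scene stay as the last step left them, time stands still between calls to the robot, and variables do not carry over. Pictures are saved under pics/ and viewed, at most 10 in all, crops included, and the job is handed in when it is done.

Besides the shell and the picture viewer there is one more tool, called as name([rows], argument=value, ...), one row to a line, values as JSON. jog_arm: Moves the arm, as the interface text tells. Its arguments: {"type":"object","properties":{"rows":{"type":"array"},"hand":{"type":"number"},"squeeze":{"type":"number"}},"required":["rows"]}

```bash
mkdir -p pics; cat > h.py <<'E'
import numpy as np, cv2
from plant import robot, imaging
from scipy.spatial.transform import Rotation as Ro
def cam(n):
    c=imaging.read_camera(n); f=200/np.tan(np.radians(c["vertical_fov"])/2)
    c["K"]=np.array([[f,0,c["cx"]],[0,f,c["cy"]],[0,0,1]]); c["D"]=np.array([c["k1"],0,0,0.]); c["R"]=np.array(c["R"]); c["t"]=np.array(c["t"]); return c
def ray(c,px):
    u=cv2.undistortPoints(np.array([[px]],float),c["K"],c["D"])[0,0]
    return -c["R"].T@c["t"], c["R"].T@np.array([*u,1])
def at(c,px,z):
    o,d=ray(c,px); return o+d*(z-o[2])/d[2]
def proj(c,X):
    return cv2.projectPoints(np.array(X,float).reshape(-1,1,3),cv2.Rodrigues(c["R"])[0],c["t"],c["K"],c["D"])[0][:,0]
def save(c,n,crop=None,s=1):
    im=c["frame"][...,::-1]
    if crop: x0,y0,x1,y1=crop; im=im[y0:y1,x0:x1]
    cv2.imwrite(f"pics/{n}.png",cv2.resize(im,None,fx=s,fy=s,interpolation=cv2.INTER_CUBIC))
E
python3 - <<'E'
from h import *
import pickle
for n in("top","scene"):
    c=cam(n); save(c,n,s=1.25); pickle.dump(c,open(n+".pkl","wb")); print(n,c["R"].round(3),c["t"],c["K"][0],c["k1"])
s=robot.read_state(); print(s)
E
```

```text
top [[ 0.007 -1.    -0.011]
 [-0.991 -0.006 -0.133]
 [ 0.133  0.012 -0.991]] [0.01984222 0.60022685 1.40992045] [438.03213263   0.         317.61436982] 0.014829461408404725
scene [[-0.181  0.983  0.011]
 [ 0.544  0.11  -0.832]
 [-0.819 -0.145 -0.555]] [ 0.08341397 -0.19285554  1.91277784] [422.06080435   0.         313.98280165] 0.02580272989483592
{'t': 0.1, 'q': array([-1.39537772e+00,  1.31101430e-01,  1.48914802e+00,  1.16469930e-05,
        1.52298791e+00, -8.54130915e-02]), 'dq': array([-0.00080709, -0.00076463, -0.00399024,  0.00289702, -0.00051748,
        0.00164585]), 'joint_torque': array([ 1.71674659e-03, -5.61342967e+01, -4.93094552e+01,  7.70230824e-02,
        2.90569203e-02, -8.58701560e-05]), 'tool_pos': array([ 0.15466109, -0.57920584,  0.21769519]), 'orientation': array([-3.11328444e+00, -4.08338425e-01,  9.79193178e-05]), 'force': array([-0.62039561, -0.58000981, -1.15747771]), 'wrist_torque': array([-0.00396492,  0.01722296,  0.01155456]), 'gripper_force': 0.0, 'opening': 0.09264686619380541}
```

View pics/top.png

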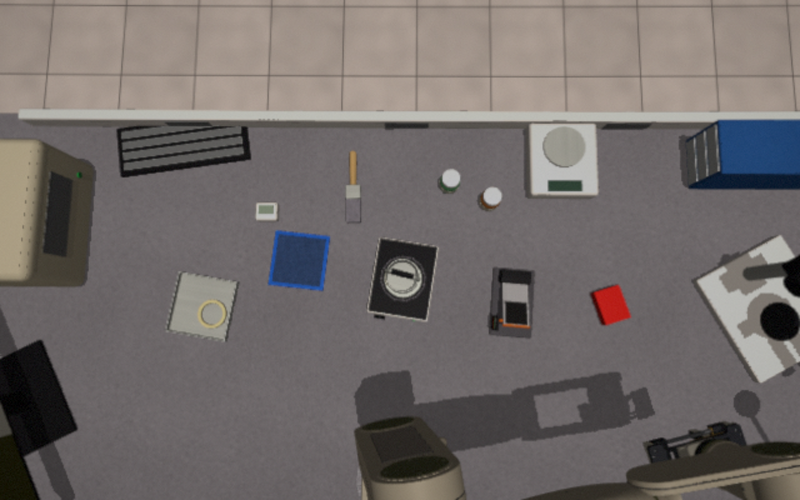

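View pics/scene.png

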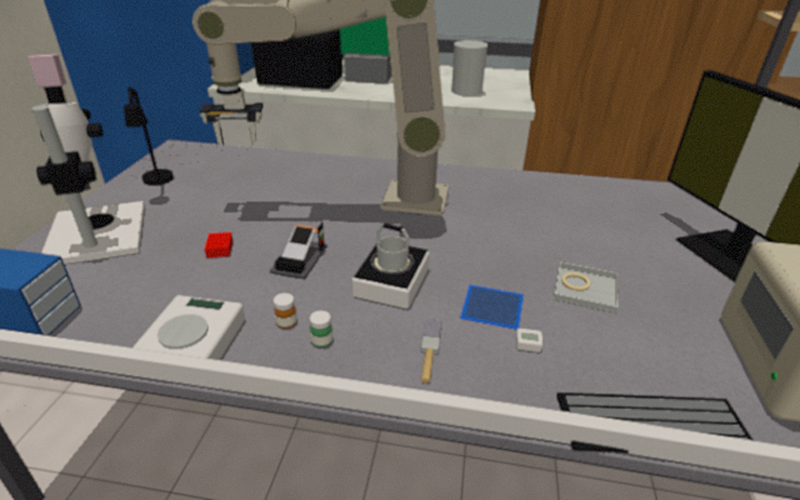

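The top view shows the mat at (299,260), the light base with the cell at (403,279) and the pedal unit at (512,302), in 1.25x pixels. I'll enlarge that region to read points off it.

```bash
python3 - <<'E'
from h import *
import pickle
c=pickle.load(open("top.pkl","rb")); 
a=cv2.resize(c["frame"][180:275,210:360,::-1],None,fx=5,fy=5,interpolation=cv2.INTER_CUBIC)
cv2.imwrite("pics/topA.png",a)
b=cv2.resize(c["frame"][205:275,375:475,::-1],None,fx=8,fy=8,interpolation=cv2.INTER_CUBIC)
cv2.imwrite("pics/topB.png",b)
E
```

```text
(no output)
```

View pics/topA.png

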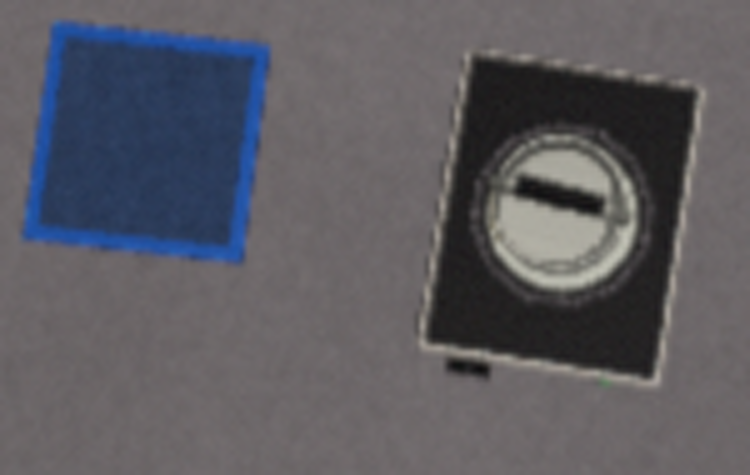

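View pics/topB.png

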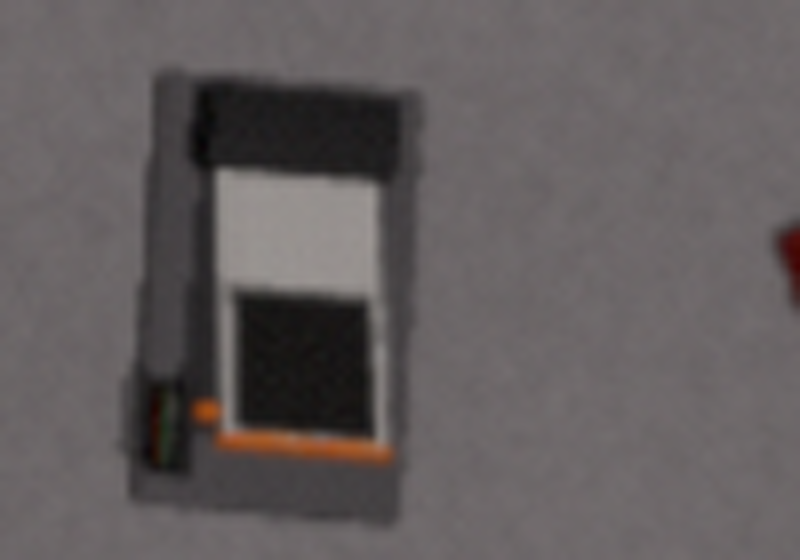

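Readings: mat corners (55,22),(268,45),(243,263),(24,240); base top corners (467,52),(703,90),(657,383),(421,348); grip bar from (518,188) to (602,206), all in crop A. In crop B, the foot plate corners are (157,72),(422,90),(396,523),(130,500), and the paddle's free end (orange) is toward the robot.

```bash
python3 - <<'E'
from h import *
import pickle
c=pickle.load(open("top.pkl","rb"))
A=lambda p:((p[0]+.5)/5+209.5,(p[1]+.5)/5+179.5)
B=lambda p:((p[0]+.5)/8+374.5,(p[1]+.5)/8+204.5)
def rep(n,pts,z,m):
    X=np.array([at(c,m(p),z)[:2] for p in pts]); print(n,X.round(4).tolist(),"ctr",X.mean(0).round(4))
    if len(X)==4:
        e=X[0]-X[3]+X[1]-X[2]; print("  yaw",np.degrees(np.arctan2(e[1],e[0])).round(1),[np.linalg.norm(X[i]-X[i-1]).round(3) for i in range(4)])
        e=X[0]-X[1]+X[3]-X[2]; print("  yaw-from-y",np.degrees(np.arctan2(-e[0],e[1])).round(1))
    else:
        e=X[0]-X[1]; print("  yaw",np.degrees(np.arctan2(-e[0],e[1])).round(1),np.linalg.norm(e))
    return X.mean(0)
rep("mat",[(55,22),(268,45),(243,263),(24,240)],.003,A)
rep("base",[(467,52),(703,90),(657,383),(421,348)],.07,A)
rep("bar",[(516,188),(603,206)],.182,A)
ctr=rep("pedal",[(157,72),(422,90),(396,523),(130,500)],.012,B)
# paddle free end centre & pad
for n,p,z in (("freeend",(305,441),.078),("padfar",(307,294),.053),("padnear",(305,432),.075)): print(n,at(c,B(p),z).round(4))
s=robot.read_state();print(Ro.from_rotvec(s["orientation"]).as_matrix().round(3))
E
```

```text
mat [[0.6505, 0.356], [0.6355, 0.21], [0.487, 0.2233], [0.5015, 0.3715]] ctr [0.5686 0.2902]
  yaw -5.5 [np.float64(0.15), np.float64(0.147), np.float64(0.149), np.float64(0.149)]
  yaw-from-y -5.8
base [[0.6212, 0.0711], [0.5972, -0.0821], [0.4089, -0.0524], [0.4299, 0.0982]] ctr [0.5143 0.0087]
  yaw -8.5 [np.float64(0.193), np.float64(0.155), np.float64(0.191), np.float64(0.152)]
  yaw-from-y -8.4
bar [[0.5228, 0.0359], [0.5125, -0.0158]] ctr [0.5176 0.01  ]
  yaw -11.4 0.05266391381109667
pedal [[0.5519, -0.2328], [0.545, -0.3431], [0.3663, -0.3278], [0.3747, -0.2189]] ctr [ 0.4595 -0.2807]
  yaw -4.7 [np.float64(0.178), np.float64(0.111), np.float64(0.179), np.float64(0.109)]
  yaw-from-y -4.0
freeend [ 0.3998 -0.2779  0.078 ]
padfar [ 0.4583 -0.285   0.053 ]
padnear [ 0.4033 -0.2785  0.075 ]
[[ 0.966  0.258 -0.   ]
 [ 0.258 -0.966  0.002]
 [ 0.    -0.002 -1.   ]]
```

jog_arm([
  [[0.1,-0.1,-0.3],[0,0,-0.08]],
  [[0.3,-0.3,-0.3],[0,0,-0.16]],
  [[0.5,-0.47,-0.3],[0,0,-0.25]],
  [[0.67,-0.63,-0.3],[0,0,-0.34]],
  [[0.85,-0.8,-0.3],[0,0,-0.42]],
], hand=-1)

```text
t: 0.6
tool_pos: [0.2712, -0.3911, 0.2785]
orientation: [2.811, 1.403, 0.0]
force: [0.2, 0.0, 0.6]
opening: 0.0928
gripper_force: 0.0
```

```bash
cat >> h.py <<'E'
def plan(x,y,z,a):
    s=robot.read_state(); M=Ro.from_rotvec(s["orientation"]); a=np.radians(a)
    T=np.array([[-np.sin(a),np.cos(a),0],[np.cos(a),np.sin(a),0],[0,0,-1]])
    print("t",round(s["t"],2),"pos",s["tool_pos"].round(4),"F",s["force"].round(2),"open",round(s["opening"],4),"q",s["q"].round(2))
    print("shift",(M.inv().apply(np.array([x,y,z])-s["tool_pos"])/.2).round(3),"turn",((M.inv()*Ro.from_matrix(T)).as_rotvec()/(np.pi/2)).round(3))
E
python3 -c "
from h import *
plan(.5176,.010,.27,-11.4)"
```

```text
t 0.6 pos [ 0.2712 -0.3911  0.2785] F [0.15 0.04 0.6 ] open 0.0928 q [-1.07 -0.23  1.73  0.    1.64 -0.43]
shift [ 2.343 -0.221  0.043] turn [ 0.    -0.    -0.284]
```

jog_arm([
  [[0.2,0,0],[0,0,-0.07]],
  [[0.4,0,0],[0,0,-0.14]],
  [[0.6,-0.1,0],[0,0,-0.2]],
  [[0.8,-0.1,0],[0,0,-0.27]],
  [[1,-0.2,0],[0,0,-0.27]],
])

```text
t: 1.1
tool_pos: [0.3606, -0.2081, 0.2781]
orientation: [-2.454, -1.961, -0.0]
force: [0.6, -1.2, 0.5]
opening: 0.093
gripper_force: 0.0
```

jog_arm([
  [[0.2,0,0],[0,0,0]],
  [[0.4,0,0],[0,0,0]],
  [[0.6,0,0],[0,0,0]],
  [[0.8,0,0],[0,0,0]],
  [[0.8,0,0],[0,0,0]],
])

```text
t: 1.6
tool_pos: [0.396, -0.0495, 0.2784]
orientation: [-2.451, -1.963, -0.002]
force: [0.2, -0.7, -0.4]
opening: 0.093
gripper_force: 0.0
```

```bash
python3 -c "
from h import *
plan(.5176,.010,.27,-11.4)"
```

```text
t 1.6 pos [ 0.396  -0.0495  0.2784] F [ 0.21 -0.73 -0.37] open 0.093 q [-0.25 -0.45  1.9   0.    1.69 -0.03]
shift [0.423 0.528 0.042] turn [-0.    -0.001 -0.014]
```

jog_arm([
  [[0.15,0.18,0],[0,0,0]],
  [[0.3,0.36,0],[0,0,-0.014]],
  [[0.42,0.53,0.1],[0,0,-0.014]],
  [[0.42,0.53,0.1],[0,0,-0.014]],
  [[0.42,0.53,0.1],[0,0,-0.014]],
])

```text
t: 2.1
tool_pos: [0.5171, 0.0042, 0.2565]
orientation: [-2.433, -1.982, 0.006]
force: [-0.0, -1.3, 0.1]
opening: 0.0931
gripper_force: 0.0
```

```bash
python3 -c "
from h import *
plan(.5176,.010,.163,-11.4)
import pickle
c=cam('wrist');save(c,'w1');pickle.dump(c,open('w1.pkl','wb'))
print(proj(c,[[.5176,.01,.182],[.5228,.0359,.182],[.5125,-.0158,.182]]))"
```

```text
t 2.1 pos [0.5171 0.0042 0.2565] F [-0.05 -1.31  0.15] open 0.0931 q [-0.09 -0.1   1.66 -0.    1.59  0.11]
shift [ 0.029 -0.001  0.468] turn [-0.003  0.001 -0.003]
[[317.64117167 204.09245619]
 [317.45384507 168.41717107]
 [317.9223813  237.76156932]]
```

View pics/w1.png

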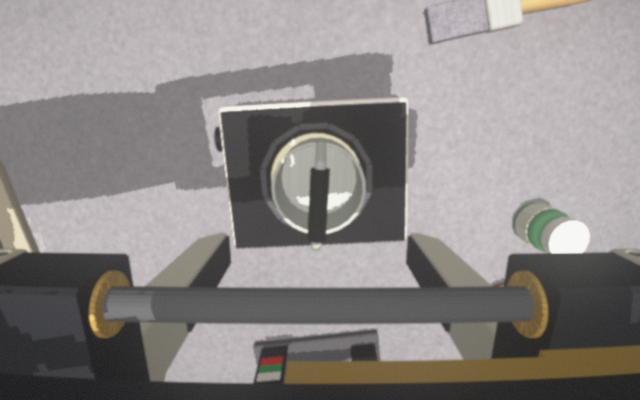

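The wrist view shows the bar from (320,168) to (317,242), which matches the prediction. I'll go down and grip it.

jog_arm([
  [[0.03,0,0.1],[0,0,0]],
  [[0.03,0,0.22],[0,0,0]],
  [[0.03,0,0.34],[0,0,0]],
  [[0.03,0,0.44],[0,0,0]],
  [[0.03,0,0.47],[0,0,0]],
])

```text
t: 2.65
tool_pos: [0.5176, 0.0094, 0.1641]
orientation: [-2.437, -1.982, 0.001]
force: [-0.5, -0.7, -0.4]
opening: 0.093
gripper_force: 0.0
```

jog_arm([
  [[0,0,0],[0,0,0]],
  [[0,0,0],[0,0,0]],
  [[0,0,0],[0,0,0]],
  [[0,0,0],[0,0,0]],
  [[0,0,0],[0,0,0]],
], hand=1, squeeze=25)

```text
t: 3.15
tool_pos: [0.5195, 0.0105, 0.1653]
orientation: [2.436, 1.983, 0.001]
force: [-0.2, -0.2, -0.8]
opening: 0.0576
gripper_force: 0.0
```

jog_arm([
  [[0,0,0],[0,0,0]],
  [[0,0,0],[0,0,0]],
  [[0,0,0],[0,0,0]],
  [[0,0,0],[0,0,0]],
  [[0,0,0],[0,0,0]],
])

```text
t: 3.65
tool_pos: [0.519, 0.0105, 0.1645]
orientation: [-2.436, -1.983, 0.0]
force: [-1.1, 0.9, 0.6]
opening: 0.0177
gripper_force: 0.0
```

jog_arm([
  [[0,0,0],[0,0,0]],
  [[0,0,0],[0,0,0]],
  [[0,0,0],[0,0,0]],
  [[0,0,0],[0,0,0]],
  [[0,0,0],[0,0,0]],
])

```text
t: 4.15
tool_pos: [0.519, 0.0105, 0.1645]
orientation: [-2.436, -1.983, 0.0]
force: [-0.4, -0.8, -0.5]
opening: 0.0135
gripper_force: 24.7
```

jog_arm([
  [[0,0,-0.03],[0,0,0]],
  [[0,0,-0.09],[0,0,0]],
  [[0,0,-0.15],[0,0,0]],
  [[0,0,-0.21],[0,0,0]],
  [[0,0,-0.25],[0,0,0]],
])

```text
t: 4.65
tool_pos: [0.5198, 0.0104, 0.2168]
orientation: [2.435, 1.983, 0.003]
force: [-0.2, 1.2, -3.2]
opening: 0.0136
gripper_force: 24.7
```

```bash
python3 -c "
from h import *
plan(.5686,.2902,.22,-11.4)"
```

```text
t 4.65 pos [0.5198 0.0104 0.2168] F [-0.18  1.16 -3.23] open 0.0136 q [-0.08 -0.09  1.71  0.    1.51  0.13]
shift [ 1.419 -0.045 -0.016] turn [ 0.001 -0.    -0.003]
```

Lifted, with about 3 N of weight on the wrist. Next I'll carry it to the mat.

jog_arm([
  [[0.05,0,0],[0,0,0]],
  [[0.15,0,0],[0,0,0]],
  [[0.3,0,0],[0,0,0]],
  [[0.45,-0.01,0],[0,0,0]],
  [[0.6,-0.02,0],[0,0,0]],
])

```text
t: 5.15
tool_pos: [0.5393, 0.1305, 0.2141]
orientation: [-2.436, -1.983, 0.001]
force: [0.1, -0.5, -4.2]
opening: 0.013
gripper_force: 24.7
```

jog_arm([
  [[0.15,0,0],[0,0,0]],
  [[0.3,0,0],[0,0,0]],
  [[0.45,0,0],[0,0,0]],
  [[0.58,0,0],[0,0,0]],
  [[0.7,-0.02,0],[0,0,0]],
])

```text
t: 5.65
tool_pos: [0.5637, 0.2687, 0.2137]
orientation: [-2.435, -1.984, 0.001]
force: [0.6, -0.1, -2.7]
opening: 0.0132
gripper_force: 24.7
```

```bash
python3 -c "
from h import *
plan(.5686,.2902,.12,-11.4)"
```

```text
t 5.65 pos [0.5637 0.2687 0.2137] F [ 0.58 -0.14 -2.68] open 0.0132 q [0.36 0.2  1.42 0.   1.52 0.57]
shift [0.11  0.003 0.468] turn [-0.001  0.    -0.003]
```

jog_arm([
  [[0.05,0,0.05],[0,0,0]],
  [[0.1,0,0.15],[0,0,0]],
  [[0.1,0,0.28],[0,0,0]],
  [[0.1,0,0.4],[0,0,0]],
  [[0.1,0,0.45],[0,0,0]],
])

```text
t: 6.15
tool_pos: [0.5657, 0.2852, 0.1201]
orientation: [-2.435, -1.982, 0.009]
force: [-1.6, -0.4, -4.6]
opening: 0.0137
gripper_force: 24.7
```

```bash
python3 -c "
from h import *
plan(.5686,.2902,.0975,-11.4)
c=cam('top');save(c,'top2',(210,160,310,260),6)"
```

```text
t 6.15 pos [0.5657 0.2852 0.1201] F [-1.63 -0.41 -4.6 ] open 0.0137 q [ 0.39  0.29  1.49 -0.    1.37  0.59]
shift [0.028 0.01  0.113] turn [-0.003  0.002 -0.003]
```

View pics/top2.png

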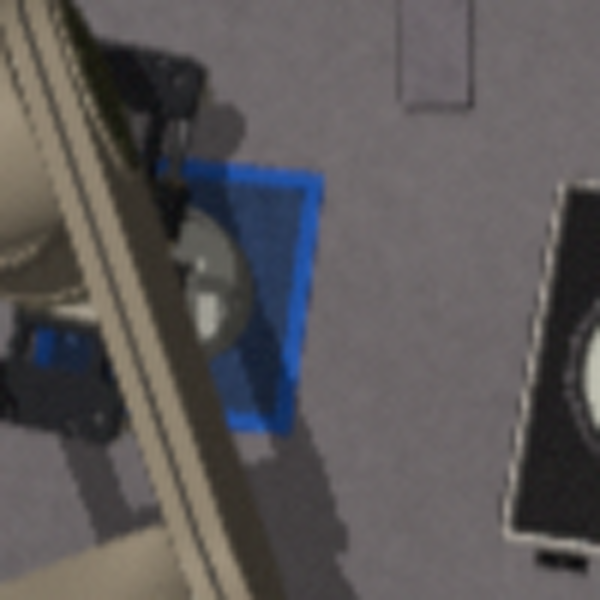

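The pot hangs over the middle of the mat, with its rim edge at about (248,285) in the crop. I'll lower it slowly.

jog_arm([
  [[0.02,0,0.03],[0,0,0]],
  [[0.02,0,0.06],[0,0,0]],
  [[0.02,0,0.08],[0,0,0]],
  [[0.02,0,0.1],[0,0,0]],
  [[0.02,0,0.1],[0,0,0]],
])

```text
t: 6.7
tool_pos: [0.5686, 0.2901, 0.1043]
orientation: [-2.436, -1.983, 0.001]
force: [-0.7, 0.4, -3.9]
opening: 0.0137
gripper_force: 24.7
```

jog_arm([
  [[0,0,0],[0,0,0]],
  [[0,0,0.005],[0,0,0]],
  [[0,0,0.01],[0,0,0]],
  [[0,0,0.01],[0,0,0]],
  [[0,0,0.01],[0,0,0]],
])

```text
t: 7.2
tool_pos: [0.5688, 0.2902, 0.1026]
orientation: [-2.436, -1.983, 0.0]
force: [-0.3, 0.4, -3.1]
opening: 0.0131
gripper_force: 24.7
```

jog_arm([
  [[0,0,0.005],[0,0,0]],
  [[0,0,0.01],[0,0,0]],
  [[0,0,0.015],[0,0,0]],
  [[0,0,0.015],[0,0,0]],
  [[0,0,0.015],[0,0,0]],
])

```text
t: 7.7
tool_pos: [0.5687, 0.2902, 0.0995]
orientation: [-2.436, -1.983, 0.0]
force: [0.0, 0.6, -4.1]
opening: 0.0134
gripper_force: 24.7
```

jog_arm([
  [[0,0,0.005],[0,0,0]],
  [[0,0,0.01],[0,0,0]],
  [[0,0,0.01],[0,0,0]],
  [[0,0,0.01],[0,0,0]],
  [[0,0,0.01],[0,0,0]],
])

```text
t: 8.2
tool_pos: [0.5688, 0.2903, 0.0977]
orientation: [-2.436, -1.984, -0.0]
force: [-0.6, 0.5, -2.4]
opening: 0.0135
gripper_force: 24.7
```

jog_arm([
  [[0,0,0.003],[0,0,0]],
  [[0,0,0.006],[0,0,0]],
  [[0,0,0.006],[0,0,0]],
  [[0,0,0.006],[0,0,0]],
  [[0,0,0.006],[0,0,0]],
])

```text
t: 8.7
tool_pos: [0.5692, 0.2906, 0.0976]
orientation: [2.436, 1.984, 0.002]
force: [-3.8, -0.2, 4.9]
opening: 0.0132
gripper_force: 24.7
```

jog_arm([
  [[0,0,0.003],[0,0,0]],
  [[0,0,0.006],[0,0,0]],
  [[0,0,0.006],[0,0,0]],
  [[0,0,0.006],[0,0,0]],
  [[0,0,0.006],[0,0,0]],
])

```text
t: 9.2
tool_pos: [0.5696, 0.2909, 0.0977]
orientation: [2.436, 1.983, 0.004]
force: [-6.4, -1.1, 10.8]
opening: 0.0134
gripper_force: 24.7
```

Contact. I'll back off slightly, release the cell and rise.

jog_arm([
  [[0,0,-0.008],[0,0,0]],
  [[0,0,-0.008],[0,0,0]],
])

```text
t: 9.4
tool_pos: [0.5691, 0.2905, 0.0976]
orientation: [2.436, 1.984, 0.002]
force: [-2.6, 1.5, 5.4]
opening: 0.0135
gripper_force: 24.7
```

jog_arm([
  [[0,0,0],[0,0,0]],
  [[0,0,0],[0,0,0]],
  [[0,0,0],[0,0,0]],
  [[0,0,0],[0,0,0]],
  [[0,0,0],[0,0,0]],
], hand=-1)

```text
t: 9.9
tool_pos: [0.5687, 0.2901, 0.0966]
orientation: [-2.436, -1.983, 0.0]
force: [0.4, -0.2, -0.6]
opening: 0.0488
gripper_force: 0.0
```

jog_arm([
  [[0,0,0],[0,0,0]],
  [[0,0,0],[0,0,0]],
  [[0,0,0],[0,0,0]],
  [[0,0,0],[0,0,0]],
  [[0,0,0],[0,0,0]],
])

```text
t: 10.4
tool_pos: [0.5688, 0.2902, 0.0968]
orientation: [2.436, 1.984, 0.0]
force: [-0.5, 0.0, -0.1]
opening: 0.0889
gripper_force: 0.0
```

jog_arm([
  [[0,0,-0.1],[0,0,0]],
  [[0,0,-0.25],[0,0,0]],
  [[0,0,-0.45],[0,0,0]],
  [[0,0,-0.65],[0,0,0]],
  [[0,0,-0.8],[0,0,0]],
])

```text
t: 10.9
tool_pos: [0.5693, 0.2904, 0.26]
orientation: [2.436, 1.983, 0.004]
force: [0.8, -1.1, 1.3]
opening: 0.0928
gripper_force: 0.0
```

```bash
python3 -c "
from h import *
plan(.4185,-.2795,.25,-11.4)"
```

```text
t 10.9 pos [0.5693 0.2904 0.26  ] F [ 0.82 -1.1   1.27] open 0.0928 q [0.39 0.22 1.31 0.   1.61 0.6 ]
shift [-2.943 -0.161  0.045] turn [ 0.001 -0.001 -0.003]
```

jog_arm([
  [[-0.1,0,0],[0,0,0.05]],
  [[-0.3,0,0],[0,0,0.14]],
  [[-0.52,-0.03,0],[0,0,0.23]],
  [[-0.75,-0.04,0],[0,0,0.32]],
  [[-0.97,-0.05,0],[0,0,0.41]],
], hand=1, squeeze=20)

```text
t: 11.4
tool_pos: [0.5189, 0.1008, 0.2569]
orientation: [2.941, 1.103, 0.001]
force: [1.3, -0.1, 0.1]
opening: 0.0575
gripper_force: 0.0
```

```bash
python3 -c "
from h import *
plan(.4146,-.2772,.25,-94.4)"
```

```text
t 11.4 pos [0.5189 0.1008 0.2569] F [ 1.29 -0.11  0.09] open 0.0575 q [ 0.1  -0.08  1.63 -0.    1.59  0.95]
shift [-1.636  1.081  0.034] turn [ 0.    -0.     0.506]
```

jog_arm([
  [[-0.18,0.12,0],[0,0,0.1]],
  [[-0.36,0.24,0],[0,0,0.19]],
  [[-0.54,0.36,0],[0,0,0.28]],
  [[-0.72,0.48,0],[0,0,0.37]],
  [[-0.9,0.6,0],[0,0,0.45]],
])

```text
t: 11.9
tool_pos: [0.4633, -0.1083, 0.2571]
orientation: [3.141, 0.016, 0.001]
force: [1.3, -0.8, 0.2]
opening: 0.0178
gripper_force: 0.0
```

```bash
python3 -c "
from h import *
plan(.4146,-.2772,.2,-94.4)"
```

```text
t 11.9 pos [ 0.4633 -0.1083  0.2571] F [ 1.31 -0.85  0.16] open 0.0178 q [-0.34 -0.23  1.76  0.    1.6   1.22]
shift [-0.252  0.842  0.285] turn [ 0.    -0.001  0.055]
```

jog_arm([
  [[-0.06,0.2,0.05],[0,0,0.05]],
  [[-0.12,0.4,0.1],[0,0,0.05]],
  [[-0.18,0.6,0.2],[0,0,0.05]],
  [[-0.22,0.78,0.28],[0,0,0.05]],
  [[-0.22,0.78,0.28],[0,0,0.05]],
])

```text
t: 12.4
tool_pos: [0.4199, -0.2663, 0.1981]
orientation: [-3.139, 0.105, 0.006]
force: [-0.0, 0.9, -0.1]
opening: 0.0006
gripper_force: 0.0
```

jog_arm([
  [[0,0,0.1],[0,0,0]],
  [[0,0,0.2],[0,0,0]],
  [[0,0,0.3],[0,0,0]],
  [[0,0,0.35],[0,0,0]],
  [[0,0,0.35],[0,0,0]],
])

```text
t: 12.9
tool_pos: [0.4218, -0.2624, 0.1295]
orientation: [-3.138, 0.098, 0.003]
force: [-0.1, -0.4, 0.6]
opening: 0.0004
gripper_force: 0.0
```

```bash
python3 -c "
from h import *
plan(.4146,-.2772,.08,-94.4)
import pickle
c=cam('top'); m=save(c,'top3',(200,170,480,290),2.8)
c=cam('wrist');save(c,'w2'); print(proj(c,[.4146,-.2772,.07]))"
```

```text
t 12.9 pos [ 0.4218 -0.2624  0.1295] F [-0.09 -0.44  0.57] open 0.0004 q [-0.66 -0.09  1.87  0.    1.36  0.97]
shift [-0.031  0.077  0.248] turn [-0.001  0.001  0.009]
[[340.80959134 225.09459413]]
```

View pics/top3.png

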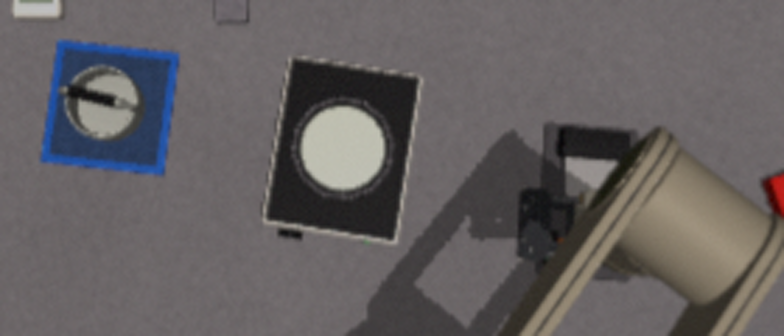

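View pics/w2.png

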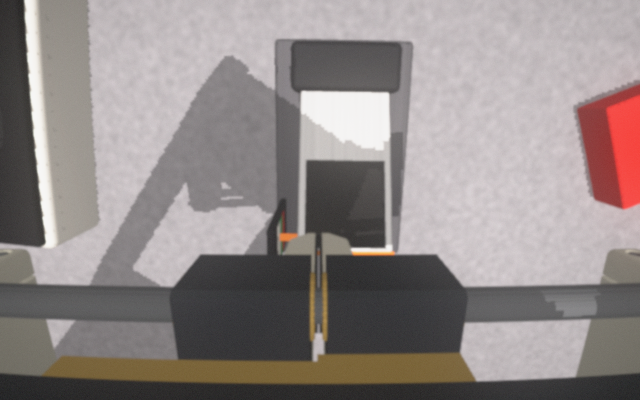

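The top view shows the cell standing upright near the middle of the mat, at about (102,103). In the wrist view the closed fingers are about 15 mm to the left of the paddle's centre line. I'll correct for that and approach.

jog_arm([
  [[-0.03,0.04,0],[0,0,0]],
  [[-0.03,0.08,0.05],[0,0,0]],
  [[-0.03,0.08,0.13],[0,0,0]],
  [[-0.03,0.08,0.23],[0,0,0]],
  [[-0.03,0.08,0.23],[0,0,0]],
])

```text
t: 13.5
tool_pos: [0.4136, -0.2784, 0.0819]
orientation: [-3.137, 0.1, 0.006]
force: [0.3, 0.6, -1.3]
opening: 0.0006
gripper_force: 0.0
```

jog_arm([
  [[0,0,0.01],[0,0,0]],
  [[0,0,0.02],[0,0,0]],
  [[0,0,0.03],[0,0,0]],
  [[0,0,0.04],[0,0,0]],
  [[0,0,0.04],[0,0,0]],
])

```text
t: 14.0
tool_pos: [0.4158, -0.2793, 0.0771]
orientation: [3.139, -0.098, 0.001]
force: [0.5, -0.2, 1.5]
opening: 0.0003
gripper_force: 0.4
```

jog_arm([
  [[0,0,0.01],[0,0,0]],
  [[0,0,0.02],[0,0,0]],
  [[0,0,0.03],[0,0,0]],
  [[0,0,0.04],[0,0,0]],
  [[0,0,0.04],[0,0,0]],
])

```text
t: 14.5
tool_pos: [0.4154, -0.2792, 0.0687]
orientation: [3.14, -0.099, -0.0]
force: [-1.4, -0.8, 5.4]
opening: 0.0006
gripper_force: 2.1
```

jog_arm([
  [[0,0,0.01],[0,0,0]],
  [[0,0,0.02],[0,0,0]],
  [[0,0,0.03],[0,0,0]],
  [[0,0,0.04],[0,0,0]],
  [[0,0,0.04],[0,0,0]],
])

```text
t: 15.0
tool_pos: [0.4154, -0.2792, 0.0609]
orientation: [3.14, -0.099, -0.0]
force: [-2.5, 0.1, 6.6]
opening: 0.0007
gripper_force: 2.8
```

jog_arm([
  [[0,0,0.01],[0,0,0]],
  [[0,0,0.02],[0,0,0]],
  [[0,0,0.02],[0,0,0]],
  [[0,0,0.02],[0,0,0]],
  [[0,0,0.02],[0,0,0]],
])

```text
t: 15.5
tool_pos: [0.4154, -0.2793, 0.0572]
orientation: [3.14, -0.099, -0.0]
force: [-3.4, -0.8, 6.9]
opening: 0.0006
gripper_force: 3.2
```

```bash
python3 -c "
from h import *
plan(.4146,-.2772,.056,-94.4)
c=cam('scene'); save(c,'sc2',(200,160,280,230),8)
c=cam('wrist');save(c,'w3',(220,140,420,290),4)"
```

```text
t 15.5 pos [ 0.4154 -0.2793  0.0572] F [-3.42 -0.76  6.93] open 0.0006 q [-0.69  0.    1.93 -0.    1.21  0.94]
shift [-0.005 -0.01   0.006] turn [0.    0.    0.009]
```

View pics/sc2.png

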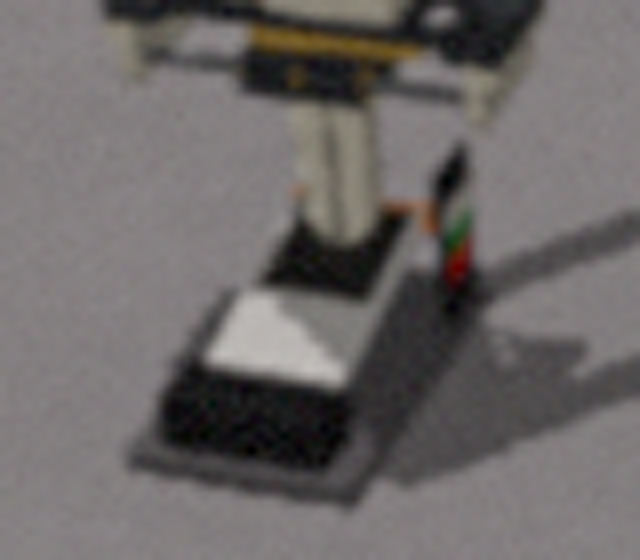

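The pointer is at about (425,212), just at the upper part of the green field, and the force is about 7 N. I'll press roughly 2 mm further and hold.

jog_arm([
  [[0,0,0.005],[0,0,0]],
  [[0,0,0.01],[0,0,0]],
  [[0,0,0.01],[0,0,0]],
  [[0,0,0.01],[0,0,0]],
  [[0,0,0.01],[0,0,0]],
])

```text
t: 16.1
tool_pos: [0.4153, -0.2793, 0.0552]
orientation: [3.14, -0.099, -0.001]
force: [-2.8, 0.5, 7.9]
opening: 0.0004
gripper_force: 3.4
```

jog_arm([
  [[0,0,0],[0,0,0]],
  [[0,0,0],[0,0,0]],
  [[0,0,0],[0,0,0]],
  [[0,0,0],[0,0,0]],
  [[0,0,0],[0,0,0]],
])

```text
t: 16.6
tool_pos: [0.4153, -0.2793, 0.0552]
orientation: [3.14, -0.099, -0.001]
force: [-3.4, 0.7, 7.7]
opening: 0.0005
gripper_force: 3.4
```

jog_arm([
  [[0,0,0],[0,0,0]],
  [[0,0,0],[0,0,0]],
  [[0,0,0],[0,0,0]],
  [[0,0,0],[0,0,0]],
  [[0,0,0],[0,0,0]],
])

```text
t: 17.1
tool_pos: [0.4153, -0.2793, 0.0552]
orientation: [3.14, -0.099, -0.001]
force: [-3.4, -0.4, 7.5]
opening: 0.0006
gripper_force: 3.4
```

jog_arm([
  [[0,0,0],[0,0,0]],
  [[0,0,0],[0,0,0]],
  [[0,0,0],[0,0,0]],
  [[0,0,0],[0,0,0]],
  [[0,0,0],[0,0,0]],
])

```text
t: 17.6
tool_pos: [0.4153, -0.2793, 0.0552]
orientation: [3.14, -0.099, -0.001]
force: [-4.0, -1.8, 8.6]
opening: 0.0003
gripper_force: 3.4
```

```bash
python3 -c "
from h import *
c=cam('wrist');save(c,'w4',(250,150,390,260),5.5)
s=cam('scene'); h=np.array([.4595,-.2807]); ex=np.array([.997,-.077]); ey=np.array([.077,.997])
# scale-side pointer predicted in sc2 crop for several travels (pointer ~x-arm 118mm, 38mm to +y)
for q in (0,.06,.12,.18,.24):
    a=.4-q; p=h+ex*(.06-.118*np.cos(a))+ey*.038; u=proj(s,[*p,.03+.118*np.sin(a)-.004])[0]
    print(q,((u+.5-[200,160])*8).round(0))
save(s,'sc3',(240,170,270,205),16)"
```

```text
0 [429. 213.]
0.06 [432. 223.]
0.12 [435. 233.]
0.18 [437. 243.]
0.24 [439. 254.]
```

View pics/sc3.png

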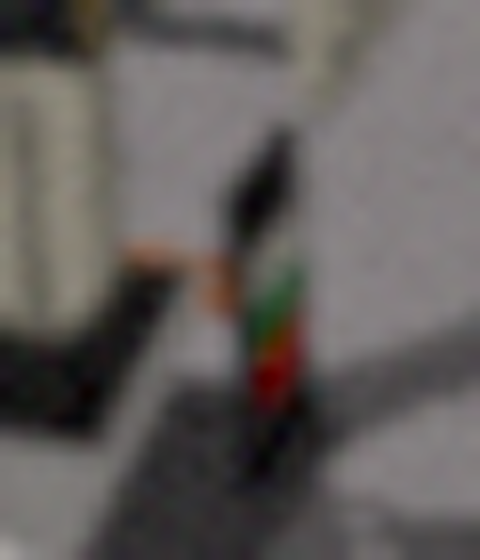

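The pointer is at about (218,283), beside the green field. I'll check its displacement numerically against the picture at rest.

```bash
python3 -c "
from h import *
import pickle
for c in (pickle.load(open('scene.pkl','rb')),cam('scene')):
    f=c['frame'][170:205,235:262].astype(int); w=np.clip(f[...,0]-f[...,2]-50,0,None)*(f[...,0]>f[...,1]*1.3)
    ys,xs=np.nonzero(w); print([(x+235,y+170,f[y,x].tolist()) for y,x in zip(ys,xs)])
"
```

```text
[(np.int64(238), np.int64(180), [160, 115, 83]), (np.int64(239), np.int64(180), [175, 122, 85]), (np.int64(240), np.int64(180), [176, 126, 92]), (np.int64(241), np.int64(180), [175, 125, 93]), (np.int64(242), np.int64(180), [171, 125, 95]), (np.int64(238), np.int64(181), [111, 78, 53]), (np.int64(239), np.int64(181), [129, 79, 46]), (np.int64(240), np.int64(181), [136, 92, 64]), (np.int64(241), np.int64(181), [140, 99, 74]), (np.int64(242), np.int64(181), [149, 110, 81]), (np.int64(243), np.int64(181), [152, 116, 87]), (np.int64(244), np.int64(181), [165, 126, 95]), (np.int64(245), np.int64(181), [177, 125, 85]), (np.int64(246), np.int64(181), [184, 127, 85]), (np.int64(247), np.int64(181), [180, 121, 83]), (np.int64(248), np.int64(181), [175, 118, 79]), (np.int64(249), np.int64(181), [171, 123, 94]), (np.int64(244), np.int64(182), [120, 86, 60]), (np.int64(245), np.int64(182), [132, 85, 50]), (np.int64(246), np.int64(182), [139, 88, 46]), (np.int64(247), np.int64(182), [141, 91, 58]), (np.int64(248), np.int64(182), [143, 96, 70]), (np.int64(249), np.int64(182), [146, 106, 79]), (np.
[... 447 characters left out ...]
 [95, 14, 3]), (np.int64(258), np.int64(192), [91, 41, 39]), (np.int64(256), np.int64(193), [83, 16, 9]), (np.int64(257), np.int64(193), [86, 0, 3]), (np.int64(256), np.int64(194), [73, 16, 19]), (np.int64(257), np.int64(194), [68, 10, 11])]
[(np.int64(253), np.int64(188), [122, 80, 60]), (np.int64(254), np.int64(188), [86, 51, 35]), (np.int64(257), np.int64(191), [86, 32, 11]), (np.int64(256), np.int64(192), [83, 30, 15]), (np.int64(257), np.int64(192), [101, 21, 10]), (np.int64(258), np.int64(192), [91, 41, 39]), (np.int64(256), np.int64(193), [85, 19, 17]), (np.int64(257), np.int64(193), [92, 7, 4]), (np.int64(256), np.int64(194), [75, 13, 20]), (np.int64(257), np.int64(194), [67, 4, 5])]
```

The pointer has dropped about 3.5 px. Half travel predicts 3.75 px, and the 8 N force and the finger height agree, so I'll hand in.

```bash
python3 -c "
from h import *
print(robot.close_job())"
```

```text
the job is handed in; nothing more can be done
None
```

The cell stands upright on the blue mat, let go, and I handed the job in with the fingers holding the pedal at about half travel (roughly 0.17 rad, about 8 N); no verdict came back.

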